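# Load a stub cutter into the collet chuck and tighten the nut

## Task

Take the cutter with the yellow depth ring out of the orange rack, lower its shank into the open collet of the chuck on the tightening stand and push it gently home until the yellow ring rests on the hex nut. Then turn the nut clockwise until the collet firmly grips the shank - stop there, do not force it on - and let go. Leave everything else on the bench undisturbed.

Things in the scene. Friction and masses are not known exactly. Their poses are not given: they have to be found in the camera images.
- cutter_yellow: steel stub end mill, 62 mm long, about 100 g, upright in a rack hole, shank down. Origin: centre of the shank's lower end, z axis up the tool. Upward: plain shank 12 mm in diameter, 30 mm long (lower edge bevelled 1.5 mm); yellow plastic depth ring 22 mm in diameter from 30 to 33.5 mm; fluted head 12 mm in diameter from 33.5 to 62 mm, by which it is held
- rack: orange rack fixed to the bench, 56 (x) by 186 (y) by 40 mm high, origin under its centre. Four 14 mm holes in a row along its y axis at -67.5, -22.5, 22.5, 67.5 mm, any cutter in any hole; rings rest on the rack's top, shanks hang 30 mm deep, heads stand 32 mm above the top. Free space beside the row along its x axis. Rack and stand may be on either side
- cutter_green: same cutter with a green ring, in the rack; leave it there
- cutter_blue: same cutter with a blue ring, in the rack; leave it there
- cutter_red: same cutter with a red ring, in the rack; leave it there
- nut_face (a point): centre of the upper face of the hex nut, 112 mm above the bench, on the chuck's upright axis; z up. The collet opens here: a mouth 18 mm wide narrowing within 5 mm to a six-sided bore, open 0.5 to 1.6 mm all round a 12 mm shank. With the shank home and the ring on the nut, the shank's end lies 30 mm below this point and the head ends 32 mm above it
- nut: dark hex nut, 30 mm across flats, 20 mm high (lower edge 92 mm above the bench), origin at nut_face; flats face its x axis and every 60 degrees on. It only turns; clockwise from above (yaw falling) closes the collet. Thread friction 0.35 N m (at rest it can act either way); after 0.35 to 1.25 rad the jaws meet the shank, then 1 N m more per rad: firm at 0.2 N m of rise, forced above 0.4
- jaw0: one of the three steel jaws of the collet inside the nut, sliding radially 1.5 mm per rad of nut; origin within 3 mm of nut_face, x axis outwards. No force on the shank until they touch it; a firm grip is over 35 N on each jaw, above 90 N it is forced
- jaw1: second jaw of the collet, like jaw0
- jaw2: third jaw of the collet, like jaw0
- phone: loose small black phone lying on the mat, 104 x 58 x 10 mm, origin at the centre of its underside; leave it
- shells: loose stack of four black phone shells, 104 x 58 x 41 mm, origin under its centre; leave it
- spanner: loose open spanner 170 mm long lying on the mat; leave it (the nut is turned by hand)
- driver: loose black screwdriver 150 mm long lying on the mat; leave it
- stand: tightening stand bolted to the bench, origin under its centre: base plate 110 x 100 x 12 mm, blue clamp block 54 x 58 mm up to 56 mm, steel collar 34 mm in diameter up to 62 mm, then the chuck's neck, 25 mm in diameter, up to the nut. Free space around the nut and neck

How it is judged:
On the way, in this order (a step that is already met when the one before it is completed fails the run):
1. the yellow cutter's shank is home in the collet, its ring on the nut, before the collet is closed (z of cutter_yellow in the frame of nut_face below -0.0285 m and horizontal distance between cutter_yellow and nut_face below 0.004 m and contact force between cutter_yellow and jaw0 below 15 N), for 0.2 s.
2. the nut is tightened until all three jaws grip the shank with 35 N or more (contact force between cutter_yellow and jaw0 above 35 N and contact force between cutter_yellow and jaw1 above 35 N and contact force between cutter_yellow and jaw2 above 35 N), for 0.2 s.
At the end, for the whole second after the job is handed in: The yellow-ringed cutter stands upright (within 0.05 rad) and centred (within 1.5 mm) in the collet, its ring down on the nut (within 1.5 mm of home), each of the three jaws gripping it with 35 N or more, cutter and nut at rest, and the robot touching nothing (all of step 2 and z of cutter_yellow in the frame of nut_face below -0.0285 m and horizontal distance between cutter_yellow and nut_face below 0.0015 m and angle between cutter_yellow's own z axis and vertical below 0.05 rad and linear speed of cutter_yellow below 0.02 m/s and angular speed of nut below 0.1 rad/s).
It fails at once if the cutter is pressed on the nut harder than 40 N (contact force between cutter_yellow and nut above 40 N).
It fails at once if the nut is forced: a jaw squeezes the shank with more than 90 N (contact force between cutter_yellow and jaw0 above 90 N or contact force between cutter_yellow and jaw1 above 90 N or contact force between cutter_yellow and jaw2 above 90 N).
It fails at once if the cutter is dropped into the collet (faster than 0.35 m/s with its end below the nut's face) (horizontal distance between cutter_yellow and nut_face below 0.01 m and z of cutter_yellow in the frame of nut_face below 0 m and linear speed of cutter_yellow above 0.35 m/s).
It fails at once if another cutter is moved more than 15 mm (distance of any of cutter_green, cutter_blue, cutter_red from where it was at the start of the episode above 0.015 m).
It fails at once if the phone, the stack of shells, the spanner or the screwdriver is moved more than 15 mm (distance of any of phone, shells, spanner, driver from where it was at the start of the episode above 0.015 m).
It also fails if it takes over 69 s, if anything falls off the work surface, if the arm or the gripper's body presses on something with over 40 N, if the wrist force passes 120 N, or if a joint passes its speed limit or range.

## Robot

A 6-joint arm with a two-finger parallel gripper is mounted at the origin on the work surface. World frame = base frame: x ahead of the robot, y to its left, z up, the work surface at z = 0. Lengths are in m, angles in rad, forces in N, time in s.
With the tool pointing down it reaches from about 0.325 to 0.775 m from the base axis. Payload 5.5 kg.
Tool frame: the origin (TCP) lies between the finger pads; the fingertips stand 19 mm ahead of it and the grasp point (between the pads) is the TCP; z points along the fingers, y is the line along which they close (so a half turn about z gives the same grasp; the last joint's range is limited). The gripper opens to 85 mm and grips with 20 to 120 N. Pads are 22 mm wide; open, the fingers measure 114 mm over their backs; the gripper's body (76 mm by 85 mm) begins 54 mm behind the grasp point. The pads swing forward as they close: fully open they stand 13 mm farther back than shut.
Start: joints at [1.097, 0.091, 1.231, -0, 1.82, -0.057], TCP at [0.243, 0.549, 0.25] pointing down, gripper open.
Joint ranges: [-2.87, 2.87], [-0.86, 2.18], [0.17, 2.46], [-1.51, 4.65], [0.06, 2.69], [-2.65, 2.65]. Speed limits (rad/s): [2.57, 2.57, 3.01, 3.14, 3.14, 3.14].

## Interface

Orientations are given as a rotation vector (axis times angle).
In Python, from rig import manip gives the robot as it stands.
- The arm moves only by the tool play_rows, never from a script. Its argument "series" is a list of rows, each a list of 5 numbers: the opening, from -1 (shut) to 1 (fully open), then the shift along the tool's x, y, z in units of 1 m (1.0 is 1 m), then the turn about the tool's z in units of pi/4 rad (1.0 is pi/4 rad). A call has exactly 5 rows; each row is the pose to reach, as a shift and turn from the pose commanded when the call began, along the tool's axes at that moment; what a row does not reach only later rows make up. A row lasts 1/8 s, in which the tool goes at most 62.5 mm and 10.7 degrees, less where a joint would pass 70% of its speed; a pose out of reach is approached as far as the arm can. A call with a number of a shift or a turn outside -1 to 1 is refused whole. A call with a gripper value outside its range is refused whole. The fingers move at their own pace and stop on an object; the grip force is fixed at half the most. Time passes only in rows, so rows that repeat a pose let the fingers close, or fill a call up. It gives the time, the measured TCP pose, the force, the opening and the grip force at its end, in the units of the state.
- manip.get_state(): the state, without advancing time (a new reading comes with each control period).
- manip.read_camera(name): name is "scene" or "top" or "wrist"; returns a dict with "frame" (400x640x3 uint8, blue, green, red), "mtx" (3x3 intrinsics, pixels), "distortion" ([k1, k2, p1, p2, k3] as OpenCV has them; the pictures are not rectified), "camera_from_world" (4x4, takes a point from world to camera coordinates); the wrist camera has in their place "tool_from_camera" (4x4, takes a point from camera to tool coordinates, whose origin is the TCP and whose axes are the flange's). Camera axes: x right, y up, looking along -z (the intrinsics and any distortion apply to the point x, -y, -z); pixel columns grow to the right and rows downward; lengths in m; the calibration is good to about 2 mm. A picture is of the moment at which its call begins: read the wrist's pose just before it. There is no depth.
- manip.hand_in(): hands the job in; it is judged then, once.
The state is a dict: "time": time; "qpos": joint angles; "joint_velocities": joint speeds; "joint_efforts": joint torques, N m; "ee_pos": TCP position; "tool_rot": TCP orientation; "force": force on the tool from outside, world axes, zero at the start; "moment": the same for the moment, N m; "gripper_width": finger opening in m; "grip_force": force on a finger pad.
Only numpy, scipy, OpenCV 4.12 (cv2) and the standard library are available. Lean on these libraries where they do the work, as an engineer would, in place of code of your own. Each camera call takes 0.05 s, during which the arm holds its last target. There are 200 camera calls.

## Working session

There is one attempt and no reset: what is moved stays moved. The work goes in short steps, Python scripts to look and compute and a tool call to move; the robot and the scene stay as the last step left them, time stands still between calls to the robot, and variables do not carry over. Pictures are saved under pics/ and viewed, at most 10 in all, crops included, and the job is handed in when it is done.

Besides the shell and the picture viewer there is one more tool, called after ">>>" in YAML: its name, and indented under it one key for each argument. play_rows: Moves the arm, as the interface text tells. Shifts and turns lie within -1 to 1; 1 stands for 1 m of shift or pi/4 rad of turn. Its arguments: {"type":"object","properties":{"series":{"type":"array"}},"required":["series"]}

```bash
mkdir -p pics; cat > h.py <<'E'
import numpy as np, cv2, json
from rig import manip
from scipy.spatial.transform import Rotation as R
def shot(name, fn=None):
    s=manip.get_state(); d=manip.read_camera(name); d={k:(np.array(v) if k!='frame' else v) for k,v in d.items()}
    if name=='wrist':
        T=np.eye(4);T[:3,:3]=R.from_rotvec(s['tool_rot']).as_matrix();T[:3,3]=s['ee_pos']
        d['wc']=T@d['tool_from_camera']
    else: d['wc']=np.linalg.inv(d['camera_from_world'])
    if fn: cv2.imwrite('pics/'+fn,d['frame'])
    return d
def ray(d,uv):
    p=cv2.undistortPoints(np.array(uv,float).reshape(-1,1,2),d['mtx'],d['distortion']).reshape(-1,2)
    v=np.c_[p[:,0],-p[:,1],-np.ones(len(p))]@d['wc'][:3,:3].T
    return d['wc'][:3,3],v
def onz(d,uv,z):
    o,v=ray(d,uv); return o+v*((z-o[2])/v[:,2])[:,None]
def proj(d,P):
    c=np.linalg.inv(d['wc']); q=np.atleast_2d(P)@c[:3,:3].T+c[:3,3]
    return cv2.projectPoints(q*[1,-1,-1],np.zeros(3),np.zeros(3),d['mtx'],d['distortion'])[0].reshape(-1,2)
def blobs(f,lo,hi,amin=15):
    m=cv2.inRange(cv2.cvtColor(f,cv2.COLOR_BGR2HSV),np.array(lo),np.array(hi))
    n,l,st,c=cv2.connectedComponentsWithStats(m)
    return [(c[i].round(1).tolist(),st[i].tolist()) for i in range(1,n) if st[i][4]>=amin]
E
python3 - <<'E'
from h import *
a=shot('top','top0.png');b=shot('scene','scene0.png')
print(manip.get_state())
for d in(a,b):
    print(d['wc'].round(3).tolist(),d['mtx'].tolist(),d['distortion'])
E
```

```text
{'time': 0.1, 'qpos': array([ 1.09730994e+00,  9.18152945e-02,  1.23177661e+00, -2.57895268e-05,
        1.81977152e+00, -5.66988549e-02]), 'joint_velocities': array([-0.00123967, -0.00018862, -0.0021215 , -0.00051198,  0.00277007,
        0.00044146]), 'joint_efforts': array([ 2.83012145e-03, -4.60217893e+01, -4.19217467e+01, -1.27849398e-05,
        1.06585101e-02, -1.90363932e-05]), 'ee_pos': array([0.24280718, 0.54844496, 0.24923861]), 'tool_rot': array([-6.49878478e-01, -3.07318920e+00,  2.69425748e-03]), 'force': array([ 0.32764861, -0.06019915, -0.57509949]), 'moment': array([-0.0110933 ,  0.02923037, -0.01790202]), 'grip_force': 0.0, 'gripper_width': 0.08561240445959377}
[[0.014, 0.984, -0.176, 0.414], [-1.0, 0.015, -0.0, -0.024], [0.002, 0.176, 0.984, 1.072], [0.0, 0.0, 0.0, 1.0]] [[467.1843254423094, 0.0, 315.28779659308856], [0.0, 467.1843254423094, 198.97541569393795], [0.0, 0.0, 1.0]] [-0.13439434  0.          0.          0.          0.        ]
[[0.195, -0.71, 0.676, 1.129], [0.981, 0.143, -0.133, -0.134], [-0.002, 0.689, 0.725, 0.681], [0.0, 0.0, 0.0, 1.0]] [[414.89841045385083, 0.0, 320.6891335592767], [0.0, 414.89841045385083, 196.3830515137691], [0.0, 0.0, 1.0]] [0.01236562 0.         0.         0.         0.        ]
```

View pics/top0.png

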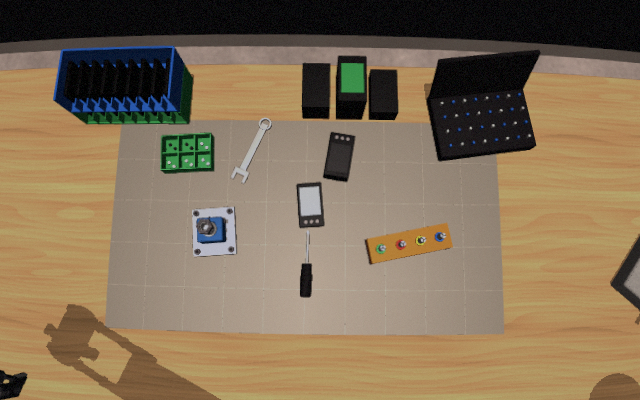

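View pics/scene0.png

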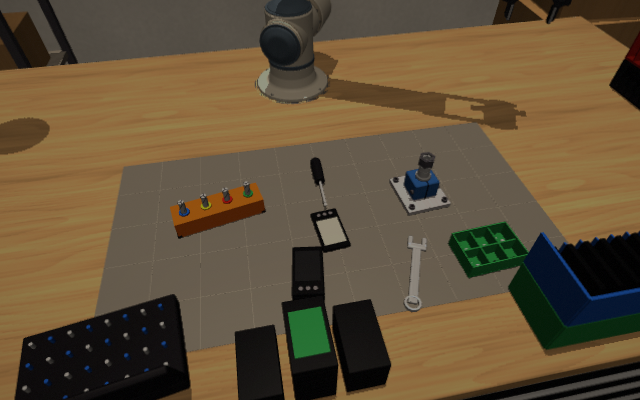

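The top view shows the rack with green (381,248), red (402,244), yellow (421,240) and blue (440,237), and the nut at about (208,227). The phone, shells, spanner and driver lie between and around them. Next I measure the positions.

```bash
python3 - <<'E'
from h import *
a=shot('top');b=shot('scene')
for d in(a,b):
    o=blobs(d['frame'],(8,150,60),(17,255,255),300)
    for c,s in o:
        print('orange',c,s)
    for n,lo,hi in(('y',(24,120,80),(36,255,255)),('g',(45,100,60),(75,255,255)),('r',(0,120,60),(6,255,255)),('b',(105,120,60),(125,255,255))):
        for c,s in blobs(d['frame'],lo,hi,8):
            p=onz(d,[c],0.0425)[0]
            if 0.25<p[0]<.65 and -.4<p[1]<.4 and s[4]<800: print(n,c,s[4],p.round(4))
print('nut',onz(a,[[208,227]],.112))
f=a['frame'];cv2.imwrite('pics/nut.png',np.hstack([cv2.resize(f[195:265,180:250],(400,400),interpolation=cv2.INTER_CUBIC),cv2.resize(b['frame'][145:215,385:455],(400,400),interpolation=cv2.INTER_CUBIC)]))
# rack rectangle top at z=.04
m=cv2.inRange(cv2.cvtColor(f,cv2.COLOR_BGR2HSV),np.array((8,150,60)),np.array((17,255,255)))[215:270,355:465]
m=cv2.morphologyEx(m,cv2.MORPH_OPEN,np.ones((3,3)))
c=max(cv2.findContours(m,0,2)[0],key=cv2.contourArea)
r=cv2.minAreaRect(c);q=cv2.boxPoints(r)+[355,215];P=onz(a,q,.04);print(P.round(4),np.linalg.norm(P-np.roll(P,1,0),axis=1),P.mean(0))
E
```

```text
orange [411.6, 242.2] [366, 223, 87, 41, 1528]
y [418.8, 240.5] 32 [ 0.5078 -0.2546  0.0425]
g [379.1, 249.0] 33 [ 0.4881 -0.1657  0.0425]
r [399.1, 244.6] 37 [ 0.4982 -0.2103  0.0425]
b [213.1, 231.5] 307 [0.5212 0.203  0.0425]
b [437.9, 236.8] 28 [ 0.5164 -0.2981  0.0425]
orange [613.0, 20.4] [585, 17, 55, 9, 311]
orange [217.1, 210.6] [170, 183, 95, 54, 2501]
y [205.7, 205.9] 36 [ 0.5125 -0.2564  0.0425]
g [247.6, 193.6] 31 [ 0.4939 -0.1684  0.0425]
r [227.1, 199.7] 36 [ 0.5034 -0.2121  0.0425]
b [421.3, 179.1] 241 [0.5248 0.2116 0.0425]
b [183.9, 212.2] 37 [ 0.5215 -0.3003  0.0425]
nut [[0.52313389 0.19894722 0.112     ]]
[[ 0.5148 -0.1597  0.04  ]
 [ 0.549  -0.3207  0.04  ]
 [ 0.4944 -0.3303  0.04  ]
 [ 0.4612 -0.1704  0.04  ]] [0.05469744 0.16453545 0.05549737 0.16333699] [ 0.50487145 -0.24528414  0.04      ]
```

View pics/nut.png

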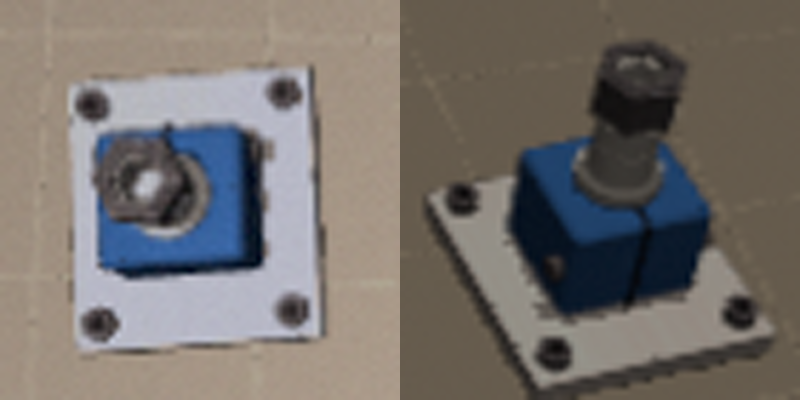

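The crops show the hex nut with its open collet at about (206,228) in the full top image, leaning only through perspective. The stand is unobstructed. I'll hover over the yellow cutter and refine with the wrist camera.

```bash
cat >> h.py <<'E'
def go(pos,ydir=None):
    """shift (tool axes, m) and turn (units pi/4) from measured pose; ydir = world angle of tool y line"""
    s=manip.get_state(); M=R.from_rotvec(s['tool_rot']).as_matrix()
    sh=M.T@(np.array(pos)-s['ee_pos']); y=np.arctan2(M[1,1],M[0,1])
    t=None
    if ydir is not None: t=-(ydir-y); t=(t+np.pi/2)%np.pi-np.pi/2   # tool z down
    print('shift',sh.round(4),'turn',None if t is None else round(t/(np.pi/4),4),'ycur',round(y,4),'tilt',(M[:,2]).round(4),'q6',s['qpos'][5].round(3),'t',s['time'])
E
python3 - <<'E'
from h import *
go([.511,-.2555,.16],.21)
E
```

```text
shift [-0.5707 -0.6266  0.0902] turn 1.202 ycur 1.1541 tilt [-6.e-04 -1.e-03 -1.e+00] q6 -0.057 t 0.2
```

>>> play_rows:
  series:
    - [1, -0.041, -0.045, 0, 0.08]
    - [1, -0.082, -0.09, 0, 0.16]
    - [1, -0.123, -0.135, 0, 0.24]
    - [1, -0.164, -0.18, 0, 0.32]
    - [1, -0.205, -0.225, 0, 0.4]

```text
time: 0.82
ee_pos: [0.3394, 0.2581, 0.2502]
tool_rot: [1.125, 2.933, 0.0]
force: [0.7, 0.3, -0.2]
gripper_width: 0.0848
grip_force: 0.0
```

```bash
python3 - <<'E'
from h import *
go([.511,-.2555,.16],.21)
E
```

```text
shift [-0.471  -0.2671  0.0902] turn 0.7998 ycur 0.8382 tilt [ 4.e-04  0.e+00 -1.e+00] q6 -0.268 t 0.825
```

>>> play_rows:
  series:
    - [1, -0.05, -0.028, 0, 0.08]
    - [1, -0.1, -0.057, 0, 0.16]
    - [1, -0.15, -0.085, 0, 0.24]
    - [1, -0.2, -0.113, 0, 0.32]
    - [1, -0.25, -0.142, 0, 0.4]

```text
time: 1.45
ee_pos: [0.4308, -0.0146, 0.2504]
tool_rot: [1.571, 2.72, 0.001]
force: [1.5, 1.1, -0.2]
gripper_width: 0.0854
grip_force: 0.0
```

```bash
python3 - <<'E'
from h import *
go([.511,-.2555,.16],.21)
E
```

```text
shift [-0.2487 -0.051   0.0904] turn 0.3992 ycur 0.5235 tilt [ 7.e-04  1.e-04 -1.e+00] q6 -0.636 t 1.45
```

>>> play_rows:
  series:
    - [1, -0.06, -0.012, 0.02, 0.1]
    - [1, -0.12, -0.024, 0.04, 0.2]
    - [1, -0.18, -0.037, 0.06, 0.3]
    - [1, -0.24, -0.049, 0.085, 0.399]
    - [1, -0.249, -0.051, 0.09, 0.399]

```text
time: 2.08
ee_pos: [0.5107, -0.2561, 0.1573]
tool_rot: [-1.975, -2.438, 0.002]
force: [-0.3, 0.7, -1.0]
gripper_width: 0.0857
grip_force: 0.0
```

```bash
python3 - <<'E'
from h import *
d=shot('wrist','w1.png');go([.511,-.2555,.16],.21)
print(d['wc'].round(3).tolist())
for n,lo,hi in(('y',(24,100,60),(36,255,255)),('g',(45,100,60),(75,255,255)),('r',(0,120,60),(6,255,255)),('b',(105,120,60),(125,255,255))):
  for c,s in blobs(d['frame'],lo,hi,60): print(n,c,s,onz(d,[c],.042)[0].round(4))
print(proj(d,[[.511,-.2555,.0435]]))
E
```

```text
shift [ 0.0009  0.0004 -0.0032] turn -0.0001 ycur 0.21 tilt [-0.0041  0.0014 -1.    ] q6 -0.734 t 2.125
[[0.978, -0.198, -0.059, 0.495], [0.207, 0.935, 0.287, -0.181], [-0.002, -0.293, 0.956, 0.281], [0.0, 0.0, 0.0, 1.0]]
y [319.3, 195.8] [308, 189, 23, 19, 167] [ 0.5098 -0.2519  0.042 ]
g [318.8, 94.4] [306, 79, 26, 28, 293] [ 0.4918 -0.1687  0.042 ]
r [319.2, 145.1] [307, 137, 25, 23, 229] [ 0.5004 -0.208   0.042 ]
b [318.6, 242.0] [308, 235, 22, 18, 189] [ 0.5186 -0.2966  0.042 ]
b [585.3, 317.3] [577, 310, 15, 14, 60] [ 0.803  -0.3226  0.042 ]
[[319.80192637 200.28731482]]
```

View pics/w1.png

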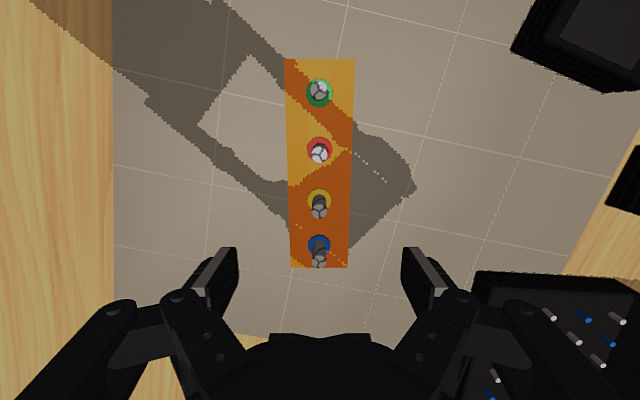

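The wrist view shows the yellow ring centred at about (319,200), matching the predicted (319.8,200.3). The rack is aligned with the fingers, so I descend and grip.

>>> play_rows:
  series:
    - [0.3, 0, 0, 0.03, 0]
    - [0.3, 0.001, 0, 0.06, 0]
    - [0.3, 0.001, 0, 0.08, 0]
    - [0.3, 0.001, 0, 0.09, 0]
    - [0.3, 0.001, 0, 0.091, 0]

```text
time: 2.75
ee_pos: [0.5113, -0.2523, 0.0694]
tool_rot: [-1.973, -2.445, -0.0]
force: [0.5, 0.5, 0.6]
gripper_width: 0.0556
grip_force: 0.0
```

```bash
python3 - <<'E'
from h import *
go([.511,-.2555,.066],.21)
E
```

```text
shift [-0.0031 -0.001   0.0034] turn 0.0037 ycur 0.2129 tilt [-1.e-04  1.e-04 -1.e+00] q6 -0.731 t 2.75
```

>>> play_rows:
  series:
    - [0.3, -0.003, -0.001, 0.003, 0]
    - [0.3, -0.003, -0.001, 0.003, 0]
    - [-1, -0.003, -0.001, 0.003, 0]
    - [-1, -0.003, -0.001, 0.003, 0]
    - [-1, -0.003, -0.001, 0.003, 0]

```text
time: 3.38
ee_pos: [0.5109, -0.256, 0.0667]
tool_rot: [1.973, 2.444, -0.0]
force: [-1.1, 0.3, 2.0]
gripper_width: 0.0099
grip_force: 58.5
```

>>> play_rows:
  series:
    - [-1, 0, 0, 0, 0]
    - [-1, 0, 0, 0, 0]
    - [-1, 0, 0, 0, 0]
    - [-1, 0, 0, 0, 0]
    - [-1, 0, 0, 0, 0]

```text
time: 4.0
ee_pos: [0.5109, -0.256, 0.0667]
tool_rot: [1.973, 2.444, -0.0]
force: [-2.6, 0.5, 5.4]
gripper_width: 0.0096
grip_force: 58.7
```

```bash
python3 - <<'E'
from h import *
go([.511,-.2555,.066],.21)
s=manip.get_state();print(s['force'],s['moment'],s['gripper_width'],s['grip_force'],s['ee_pos'])
E
```

```text
shift [0.0004 0.0002 0.0007] turn 0.0029 ycur 0.2123 tilt [ 2.e-04 -4.e-04 -1.e+00] q6 -0.736 t 4.0
[-2.64037909  0.45789443  5.44573813] [ 0.07133174  0.45997188 -0.03663341] 0.009630227804941438 58.73704791069031 [ 0.51092169 -0.25596828  0.06667357]
```

>>> play_rows:
  series:
    - [-1, 0, 0, -0.01, 0]
    - [-1, 0, 0, -0.03, 0]
    - [-1, 0, 0, -0.07, 0]
    - [-1, 0, 0, -0.11, 0]
    - [-1, 0, 0, -0.15, 0]

```text
time: 4.62
ee_pos: [0.511, -0.2557, 0.219]
tool_rot: [1.972, 2.443, 0.001]
force: [0.6, 0.1, -1.0]
gripper_width: 0.0098
grip_force: 58.6
```

```bash
python3 - <<'E'
from h import *
go([.523,.199,.215],.35)
s=manip.get_state();print(s['force'],s['gripper_width'],s['grip_force'],s['ee_pos'])
# nut estimate from two views by bright/dark centre: crop-based pixel guesses
a=shot('top');b=shot('scene')
def tri(ua,ub):
    (o1,v1),(o2,v2)=ray(a,[ua]),ray(b,[ub]); v1=v1[0]/np.linalg.norm(v1);v2=v2[0]/np.linalg.norm(v2)
    t=np.linalg.lstsq(np.c_[v1,-v2],o2-o1,rcond=None)[0];p,q=o1+t[0]*v1,o2+t[1]*v2
    return (p+q)/2,np.linalg.norm(p-q)
# crop scale 400/70
ua=[180+147/5.714-.5,195+185/5.714-.5]; ub=[385+(641-400)/5.714-.5,145+65/5.714-.5]
print(ua,ub,tri(ua,ub),onz(a,[ua],.112),onz(b,[ub],.112))
E
```

```text
shift [0.442  0.1076 0.0037] turn -0.1751 ycur 0.2125 tilt [ 1.5e-03 -6.0e-04 -1.0e+00] q6 -0.736 t 4.625
[ 0.57348612  0.13606141 -0.9586888 ] 0.009762876487804507 58.59250724315643 [ 0.51097947 -0.25571823  0.21898596]
[205.2262863143157, 226.87661883094154] [426.6771088554428, 155.87556877843892] (array([0.52443757, 0.20813822, 0.10982831]), np.float64(0.005708371813195436)) [[0.52328387 0.20481387 0.112     ]] [[0.52679501 0.20989829 0.112     ]]
```

>>> play_rows:
  series:
    - [-1, 0.055, 0.013, 0, 0]
    - [-1, 0.11, 0.027, 0, 0]
    - [-1, 0.165, 0.04, 0, 0]
    - [-1, 0.22, 0.053, 0, 0]
    - [-1, 0.275, 0.067, 0, 0]

```text
time: 5.35
ee_pos: [0.5181, 0.029, 0.2162]
tool_rot: [1.974, 2.444, 0.0]
force: [0.9, -0.0, -2.0]
gripper_width: 0.01
grip_force: 58.7
```

>>> play_rows:
  series:
    - [-1, 0.05, 0.013, 0, 0]
    - [-1, 0.1, 0.026, 0, 0]
    - [-1, 0.115, 0.038, 0, 0]
    - [-1, 0.115, 0.038, 0, 0]
    - [-1, 0.115, 0.038, 0, 0]

```text
time: 5.98
ee_pos: [0.5314, 0.1463, 0.216]
tool_rot: [1.975, 2.443, -0.002]
force: [0.1, 0.8, -0.7]
gripper_width: 0.0095
grip_force: 58.7
```

```bash
python3 - <<'E'
from h import *
d=shot('wrist','w2.png');go([.523,.206,.219],.21)
print(d['wc'].round(4).tolist(),proj(d,[[.523,.206,.112]]))
E
```

```text
shift [ 0.0603  0.0042 -0.0028] turn 0.0007 ycur 0.2106 tilt [-3.e-04 -6.e-04 -1.e+00] q6 -0.004 t 6.025
[[0.9779, -0.1993, -0.0629, 0.5154], [0.209, 0.934, 0.2897, 0.2213], [0.0009, -0.2965, 0.955, 0.3392], [0.0, 0.0, 0.0, 1.0]] [[324.30946749 132.35731095]]
```

View pics/w2.png

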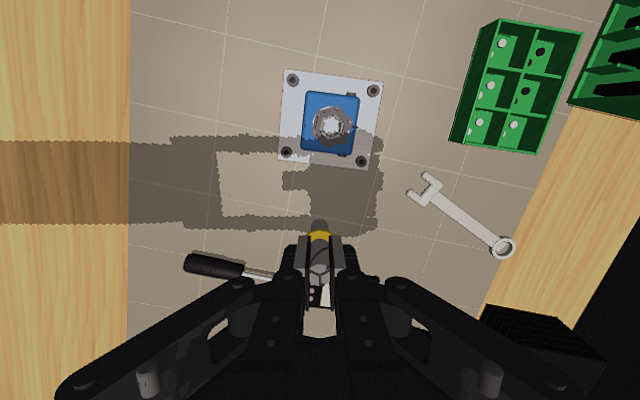

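The wrist view shows the nut at about (330,124), the cutter's shank end at about (319,224) and its ring at about (319,236). I'll enlarge both.

```bash
python3 - <<'E'
from h import *
f=cv2.imread('pics/w2.png')
cv2.imwrite('pics/c2.png',np.hstack([cv2.resize(f[98:148,305:355],(400,400),interpolation=cv2.INTER_CUBIC),cv2.resize(f[210:260,295:345],(400,400),interpolation=cv2.INTER_CUBIC)]))
E
```

```text
(no output)
```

View pics/c2.png

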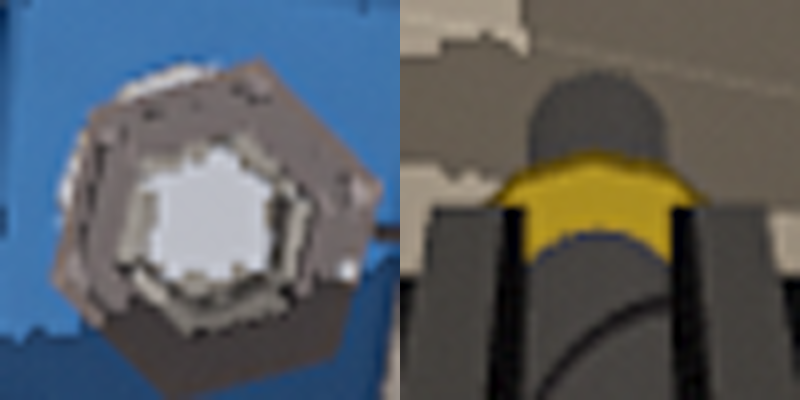

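```bash
cat > n.py <<'E'
from h import *
c=np.array([(262,62),(382,188),(338,355),(172,395),(55,275),(95,115)])/8+[304.5,97.5]
d=shot('wrist');s=manip.get_state();p=onz(d,c,.112);m=p.mean(0);print('nut',m,s['ee_pos'])
q=p-m;print('R',np.linalg.norm(q[:,:2],axis=1).round(4));an=np.arctan2(q[:,1],q[:,0]);print('corner ang mod60',np.degrees(an)%60, np.degrees(np.angle(np.exp(6j*an).mean())/6))
t=s['ee_pos'];
for off,r in((.0567,.0045),(.0552,.006)):
    th=np.linspace(0,2*np.pi,73);P=proj(d,np.c_[t[0]+r*np.cos(th),t[1]+r*np.sin(th),np.full(73,t[2]-off)]);print(P.min(0),P.max(0))
th=np.linspace(0,2*np.pi,73);P=proj(d,np.c_[t[0]+.011*np.cos(th),t[1]+.011*np.sin(th),np.full(73,t[2]-.0262)]);print('ring',P.min(0),P.max(0))
P=proj(d,np.c_[t[0]+.006*np.cos(th),t[1]+.006*np.sin(th),np.full(73,t[2]-.0232)]);print('headbase',P.min(0),P.max(0))
E
python3 n.py
```

```text
nut [0.52785471 0.21133467 0.112     ] [0.53148133 0.14610601 0.21630218]
R [0.0166 0.0167 0.0171 0.0164 0.0166 0.0165]
corner ang mod60 [27.73220231 27.10919966 28.0910274  26.59772082 25.97416891 29.14984473] 27.441911126472558
[312.57934484 219.72872881] [325.46664991 231.64779868]
[310.3673956  218.51186046] [327.67876151 234.50699991]
ring [300.50884147 228.92586655] [337.58533232 262.42007306]
headbase [308.76616519 239.01885441] [329.33855766 257.554249  ]
```

```bash
python3 - <<'E'
from h import *
go([.5279,.2113,.185],1.0025)
E
```

```text
shift [0.0645 0.0101 0.0313] turn -1.0086 ycur 0.2103 tilt [-0.e+00 -4.e-04 -1.e+00] q6 -0.004 t 6.075
```

>>> play_rows:
  series:
    - [-1, 0.02, 0.003, 0.005, -0.22]
    - [-1, 0.04, 0.006, 0.01, -0.44]
    - [-1, 0.055, 0.009, 0.02, -0.66]
    - [-1, 0.0645, 0.0101, 0.0313, -0.88]
    - [-1, 0.0645, 0.0101, 0.0313, -1.0]

```text
time: 6.7
ee_pos: [0.5272, 0.212, 0.1837]
tool_rot: [-0.883, -3.013, 0.002]
force: [0.0, -0.1, -1.2]
gripper_width: 0.01
grip_force: 58.7
```

>>> play_rows:
  series:
    - [-1, 0, 0, 0, -0.01]
    - [-1, 0, 0, 0, -0.01]
    - [-1, 0, 0, 0, -0.01]
    - [-1, 0, 0, 0, -0.01]
    - [-1, 0, 0, 0, -0.01]

```text
time: 7.32
ee_pos: [0.5276, 0.2127, 0.185]
tool_rot: [0.877, 3.017, 0.0]
force: [0.2, -0.3, -0.8]
gripper_width: 0.0096
grip_force: 58.7
```

```bash
python3 - <<'E'
from h import *
d=shot('wrist','w3.png');go([.5279,.2113,.185],1.0025)
b=shot('scene','s3.png')
u=proj(d,[[.5279,.2113,.112]])[0];v=proj(b,[[.5279,.2113,.112]])[0];print(u,v)
x,y=int(u[0]),int(u[1]);X,Y=int(v[0]),int(v[1])
print(x-40,y-50,X-25,Y-35)
cv2.imwrite('pics/c3.png',np.hstack([cv2.resize(d['frame'][y-50:y+30,x-40:x+40],(400,400),interpolation=2),cv2.resize(b['frame'][Y-35:Y+15,X-25:X+25],(400,400),interpolation=2)]))
E
```

```text
shift [-0.001 -0.001 -0.   ] turn 0.0037 ycur 1.0054 tilt [ 0.  0. -1.] q6 -0.682 t 7.375
[316.7183845  217.68281663] [427.51045358 156.12973265]
276 167 402 121
```

View pics/c3.png

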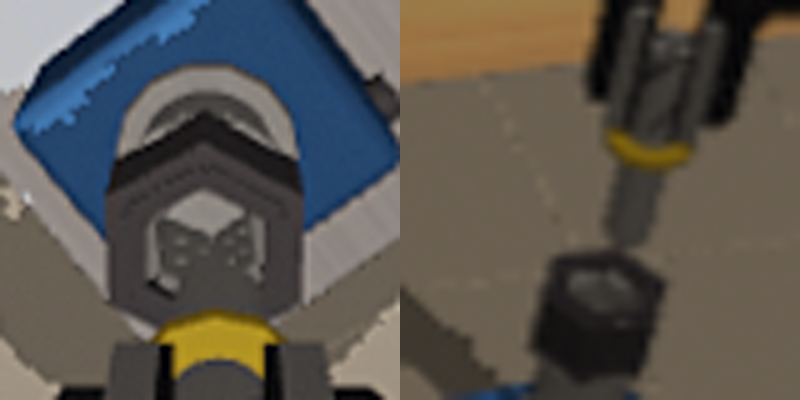

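The wrist crop shows the nut's flats at columns 107 and 303 (centre 205), and the shank just right of that. The scene crop shows the upright cutter slightly right of the mouth. I'll quantify both.

```bash
python3 - <<'E'
from h import *
d=shot('wrist');b=shot('scene');s=manip.get_state();t=s['ee_pos']
n=onz(d,[[316.5,216.3]],.112);print('nut by wrist',n)
for z in(t[2]-.0567,t[2]-.0232,.112):
  u=proj(b,[[t[0],t[1],z]])[0];print((u+.5-[402,121])*8+[400,0])
print('nut scene crop', (proj(b,n)[0]+.5-[402,121])*8+[400,0])
E
```

```text
nut by wrist [[0.52682684 0.21181475 0.112     ]]
[624.73915118 235.54161942]
[650.1073632  132.10250887]
[612.96293508 283.58662343]
nut scene crop [608.43638195 282.12567635]
```

```bash
python3 - <<'E'
from h import *
go([.527,.2112,.164],1.0025)
E
```

```text
shift [-0.0003 -0.0016  0.0209] turn 0.0039 ycur 1.0055 tilt [-1.e-04 -0.e+00 -1.e+00] q6 -0.682 t 7.525
```

>>> play_rows:
  series:
    - [-1, 0, -0.0016, 0.004, 0]
    - [-1, 0, -0.0016, 0.008, 0]
    - [-1, 0, -0.0016, 0.012, 0]
    - [-1, 0, -0.0016, 0.016, 0]
    - [-1, 0, -0.0016, 0.02, 0]

```text
time: 8.15
ee_pos: [0.5267, 0.2114, 0.1646]
tool_rot: [-0.876, -3.017, 0.0]
force: [0.4, -0.1, -0.9]
gripper_width: 0.0093
grip_force: 58.7
```

```bash
cat > st.py <<'E'
from h import *
s=manip.get_state();print('F',s['force'].round(2),'M',s['moment'].round(3),'p',s['ee_pos'].round(5),s['gripper_width'].round(4));go([.527,.2112,.1387],1.0025)
E
python3 st.py
```

```text
Traceback (most recent call last):
  File "st.py", line 2, in <module>
    s=manip.get_state();print('F',s['force'].round(2),'M',s['moment'].round(3),'p',s['ee_pos'].round(5),s['gripper_width'].round(4));go([.527,.2112,.1387],1.0025)
                                                                                                        ^^^^^^^^^^^^^^^^^^^^^^^^
AttributeError: 'float' object has no attribute 'round'
```

>>> play_rows:
  series:
    - [-1, 0, 0, 0.0015, 0]
    - [-1, 0, 0, 0.003, 0]
    - [-1, 0, 0, 0.0045, 0]
    - [-1, 0, 0, 0.006, 0]
    - [-1, 0, 0, 0.0075, 0]

```text
time: 8.78
ee_pos: [0.5268, 0.2114, 0.1574]
tool_rot: [0.876, 3.017, 0.0]
force: [0.2, -0.2, -0.3]
gripper_width: 0.0102
grip_force: 58.7
```

```bash
sed -i "s/s\['gripper_width'\].round(4)/s['gripper_width']/" st.py; python3 st.py
```

```text
F [ 0.23 -0.22 -0.27] M [0.024 0.028 0.057] p [0.52681 0.21138 0.15744] 0.010205332906411103
shift [-0.0003 -0.      0.0187] turn 0.0039 ycur 1.0055 tilt [ 1.e-04  1.e-04 -1.e+00] q6 -0.684 t 8.775
```

>>> play_rows:
  series:
    - [-1, 0, 0, 0.003, 0]
    - [-1, 0, 0, 0.006, 0]
    - [-1, 0, 0, 0.009, 0]
    - [-1, 0, 0, 0.012, 0]
    - [-1, 0, 0, 0.0145, 0]

```text
time: 9.4
ee_pos: [0.5267, 0.2114, 0.1427]
tool_rot: [-0.876, -3.017, 0.0]
force: [0.5, 1.1, -1.3]
gripper_width: 0.0101
grip_force: 58.7
```

```bash
python3 st.py
```

```text
F [ 0.52  1.07 -1.32] M [-0.035  0.032 -0.006] p [0.52672 0.21136 0.14271] 0.010121775548337986
shift [-0.0003  0.      0.004 ] turn 0.0039 ycur 1.0056 tilt [-2.e-04 -1.e-04 -1.e+00] q6 -0.684 t 9.4
```

>>> play_rows:
  series:
    - [-1, 0, 0, 0.0005, 0]
    - [-1, 0, 0, 0.001, 0]
    - [-1, 0, 0, 0.0015, 0]
    - [-1, 0, 0, 0.002, 0]
    - [-1, 0, 0, 0.0025, 0]

```text
time: 10.02
ee_pos: [0.5268, 0.2114, 0.1405]
tool_rot: [0.876, 3.017, 0.0]
force: [0.6, 0.4, -0.4]
gripper_width: 0.0094
grip_force: 58.7
```

>>> play_rows:
  series:
    - [-1, 0, 0, 0.0003, 0]
    - [-1, 0, 0, 0.0005, 0]
    - [-1, 0, 0, 0.0007, 0]
    - [-1, 0, 0, 0.0009, 0]
    - [-1, 0, 0, 0.001, 0]

```text
time: 10.65
ee_pos: [0.5268, 0.2113, 0.1395]
tool_rot: [0.876, 3.017, -0.0]
force: [-0.2, 0.0, -1.2]
gripper_width: 0.0094
grip_force: 58.7
```

```bash
python3 st.py
```

```text
F [-0.2   0.01 -1.22] M [-0.056 -0.009 -0.034] p [0.52678 0.21135 0.13947] 0.009379491216135398
shift [-0.0003 -0.      0.0008] turn 0.0039 ycur 1.0056 tilt [ 0.e+00 -1.e-04 -1.e+00] q6 -0.684 t 10.65
```

>>> play_rows:
  series:
    - [-1, 0, 0, 0.0002, 0]
    - [-1, 0, 0, 0.0004, 0]
    - [-1, 0, 0, 0.0006, 0]
    - [-1, 0, 0, 0.0008, 0]
    - [-1, 0, 0, 0.0008, 0]

```text
time: 11.28
ee_pos: [0.5268, 0.2114, 0.1387]
tool_rot: [0.876, 3.017, 0.0]
force: [-0.0, 0.0, -1.2]
gripper_width: 0.0097
grip_force: 58.7
```

>>> play_rows:
  series:
    - [-1, 0, 0, 0.0001, 0]
    - [-1, 0, 0, 0.0002, 0]
    - [-1, 0, 0, 0.0003, 0]
    - [-1, 0, 0, 0.0004, 0]
    - [-1, 0, 0, 0.0004, 0]

```text
time: 11.9
ee_pos: [0.5268, 0.2113, 0.1387]
tool_rot: [0.876, 3.017, 0.0]
force: [-1.3, -0.3, 3.2]
gripper_width: 0.0096
grip_force: 58.8
```

>>> play_rows:
  series:
    - [0.3, 0, 0, 0, 0]
    - [0.3, 0, 0, 0, 0]
    - [0.3, 0, 0, 0, 0]
    - [0.3, 0, 0, 0, 0]
    - [0.3, 0, 0, 0, 0]

```text
time: 12.52
ee_pos: [0.5267, 0.2114, 0.1382]
tool_rot: [-0.876, -3.017, 0.0]
force: [0.3, -0.1, 0.3]
gripper_width: 0.0556
grip_force: 0.0
```

```bash
python3 - <<'E'
from h import *
d=shot('wrist','w4.png');b=shot('scene');s=manip.get_state();t=s['ee_pos'];print(s['force'],s['gripper_width'],s['moment'])
go([.527,.2112,.101],1.0025)
for n,dd in(('w',d),('s',b)):
  for c,q in blobs(dd['frame'],(24,100,50),(36,255,255),15):print(n,c,q,onz(dd,[c],.114)[0].round(4))
  print('pred',proj(dd,[[t[0],t[1],.114]]))
u=proj(d,[[t[0],t[1],.114]])[0].astype(int);v=proj(b,[[t[0],t[1],.125]])[0].astype(int);print(u-40,v-25)
cv2.imwrite('pics/c4.png',np.hstack([cv2.resize(d['frame'][u[1]-40:u[1]+40,u[0]-40:u[0]+40],(400,400),interpolation=2),cv2.resize(b['frame'][v[1]-25:v[1]+25,v[0]-25:v[0]+25],(400,400),interpolation=2)]))
E
```

```text
[ 0.42376735  0.88479855 -0.11074449] 0.05555710267361238 [-0.02526003 -0.0296804  -0.01863241]
shift [-0.0003  0.      0.0373] turn 0.0039 ycur 1.0055 tilt [-0. -0. -1.] q6 -0.684 t 12.625
w [319.4, 242.2] [302, 232, 36, 27, 393] [0.5248 0.2137 0.114 ]
pred [[317.85939791 246.80335261]]
pred [[427.50792237 155.05081102]]
[277 206] [403 125]
```

View pics/c4.png

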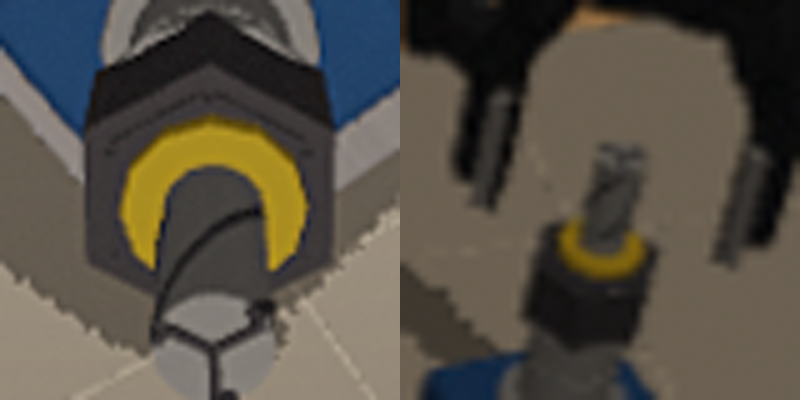

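The cutter is seated: its ring rests on the nut and the nut's flats (columns 87 and 333) are parallel to the pads. I go down and grip the nut.

>>> play_rows:
  series:
    - [0.3, 0, 0, 0.01, 0]
    - [0.3, 0, 0, 0.02, 0]
    - [0.3, 0, 0, 0.03, 0]
    - [0.3, 0, 0, 0.0365, 0]
    - [0.3, 0, 0, 0.0365, 0]

```text
time: 13.25
ee_pos: [0.5264, 0.2112, 0.1008]
tool_rot: [-0.876, -3.016, 0.001]
force: [-0.7, 0.3, -0.5]
gripper_width: 0.0553
grip_force: 0.0
```

>>> play_rows:
  series:
    - [0.3, 0, 0, 0, 0]
    - [-1, 0, 0, 0, 0]
    - [-1, 0, 0, 0, 0]
    - [-1, 0, 0, 0, 0]
    - [-1, 0, 0, 0, 0]

```text
time: 13.88
ee_pos: [0.5267, 0.2109, 0.1025]
tool_rot: [0.876, 3.017, -0.001]
force: [-4.4, -3.4, 5.3]
gripper_width: 0.0289
grip_force: 60.8
```

```bash
python3 st.py
```

```text
F [-4.37 -3.4   5.28] M [-0.689  0.635 -0.003] p [0.52668 0.21085 0.10252] 0.028857736614181208
shift [-0.0001  0.0004 -0.0362] turn 0.0036 ycur 1.0053 tilt [-0.e+00 -9.e-04 -1.e+00] q6 -0.684 t 13.875
```

>>> play_rows:
  series:
    - [-1, 0, 0, 0, 0.1]
    - [-1, 0, 0, 0, 0.2]
    - [-1, 0, 0, 0, 0.3]
    - [-1, 0, 0, 0, 0.4]
    - [-1, 0, 0, 0, 0.5]

```text
time: 14.5
ee_pos: [0.527, 0.2112, 0.1025]
tool_rot: [1.45, 2.786, 0.0]
force: [-2.6, -2.6, 3.6]
gripper_width: 0.0292
grip_force: 60.6
```

```bash
python3 st.py
```

```text
F [-2.56 -2.58  3.59] M [-0.52   0.469  0.361] p [0.52696 0.21116 0.1025 ] 0.029176891562754763
shift [-0.      0.0001 -0.0362] turn -0.4988 ycur 0.6107 tilt [ 8.e-04 -3.e-04 -1.e+00] q6 -0.289 t 14.5
```

>>> play_rows:
  series:
    - [-1, 0, 0, 0, 0.05]
    - [-1, 0, 0, 0, 0.1]
    - [-1, 0, 0, 0, 0.15]
    - [-1, 0, 0, 0, 0.2]
    - [-1, 0, 0, 0, 0.2]

```text
time: 15.12
ee_pos: [0.5271, 0.2113, 0.1025]
tool_rot: [1.661, 2.665, 0.001]
force: [-1.5, -1.5, 4.8]
gripper_width: 0.0286
grip_force: 60.7
```

```bash
cat > mz.py <<'E'
from h import *
m=[]
for i in range(4): m.append(manip.get_state()['moment'][2]); manip.read_camera('top')
s=manip.get_state();M=R.from_rotvec(s['tool_rot']).as_matrix()
print('Mz',np.mean(m),np.round(m,3),'turned',1.0053-np.arctan2(M[1,1],M[0,1]),'F',s['force'].round(1),'q6',s['qpos'][5],s['time'])
E
python3 mz.py
```

```text
Mz -0.03825213733616334 [-0.008 -0.083 -0.046 -0.016] turned 0.5490801112553412 F [-1.1 -3.4  5.8] q6 -0.1347755547708277 15.325
```

>>> play_rows:
  series:
    - [-1, 0, 0, 0, 0.04]
    - [-1, 0, 0, 0, 0.08]
    - [-1, 0, 0, 0, 0.12]
    - [-1, 0, 0, 0, 0.16]
    - [-1, 0, 0, 0, 0.2]

```text
time: 15.95
ee_pos: [0.5273, 0.2113, 0.1025]
tool_rot: [1.865, 2.526, 0.002]
force: [0.2, -2.1, 5.5]
gripper_width: 0.0291
grip_force: 60.7
```

```bash
python3 mz.py
```

```text
Mz 0.204998846349783 [0.329 0.28  0.103 0.108] turned 0.7061192273269392 F [-1.6 -3.2  6.1] q6 0.022275271276459632 16.15
```

>>> play_rows:
  series:
    - [-1, 0, 0, 0, 0.04]
    - [-1, 0, 0, 0, 0.08]
    - [-1, 0, 0, 0, 0.12]
    - [-1, 0, 0, 0, 0.16]
    - [-1, 0, 0, 0, 0.2]

```text
time: 16.77
ee_pos: [0.5275, 0.2113, 0.1025]
tool_rot: [2.058, 2.372, 0.002]
force: [1.8, -2.8, 5.5]
gripper_width: 0.029
grip_force: 60.7
```

```bash
sed -i 's/range(4)/range(2)/' mz.py; python3 mz.py
```

```text
Mz 0.33830736352720936 [0.303 0.374] turned 0.8640233844599954 F [-0.1 -2.6  5.5] q6 0.18017522983905865 16.875
```

>>> play_rows:
  series:
    - [-1, 0, 0, 0, 0.04]
    - [-1, 0, 0, 0, 0.08]
    - [-1, 0, 0, 0, 0.12]
    - [-1, 0, 0, 0, 0.16]
    - [-1, 0, 0, 0, 0.2]

```text
time: 17.5
ee_pos: [0.5276, 0.2114, 0.1025]
tool_rot: [2.239, 2.202, 0.003]
force: [2.4, -3.3, 4.9]
gripper_width: 0.0287
grip_force: 60.7
```

```bash
python3 mz.py
```

```text
Mz 0.28091400718613524 [0.329 0.233] turned 1.0215217420691787 F [ 1.8 -2.4  4.3] q6 0.3376112791662126 17.6
```

>>> play_rows:
  series:
    - [-1, 0, 0, 0, 0.04]
    - [-1, 0, 0, 0, 0.08]
    - [-1, 0, 0, 0, 0.12]
    - [-1, 0, 0, 0, 0.16]
    - [-1, 0, 0, 0, 0.2]

```text
time: 18.23
ee_pos: [0.5278, 0.2113, 0.1026]
tool_rot: [2.405, 2.019, 0.004]
force: [3.6, -2.6, 4.4]
gripper_width: 0.0288
grip_force: 60.7
```

```bash
python3 mz.py
```

```text
Mz 0.3945377704857153 [0.444 0.345] turned 1.1790758855747427 F [ 3.7 -3.3  5.1] q6 0.49510169118635916 18.325
```

>>> play_rows:
  series:
    - [-1, 0, 0, 0, 0.02]
    - [-1, 0, 0, 0, 0.04]
    - [-1, 0, 0, 0, 0.06]
    - [-1, 0, 0, 0, 0.08]
    - [-1, 0, 0, 0, 0.1]

```text
time: 18.95
ee_pos: [0.5278, 0.2113, 0.1025]
tool_rot: [2.482, 1.924, 0.004]
force: [4.0, -2.0, 4.9]
gripper_width: 0.0289
grip_force: 60.7
```

```bash
python3 mz.py
```

```text
Mz 0.443635528408332 [0.511 0.376] turned 1.25715304158913 F [ 3.8 -2.2  5.2] q6 0.5731846767801343 19.05
```

>>> play_rows:
  series:
    - [-1, 0, 0, 0, 0.02]
    - [-1, 0, 0, 0, 0.04]
    - [-1, 0, 0, 0, 0.06]
    - [-1, 0, 0, 0, 0.08]
    - [-1, 0, 0, 0, 0.1]

```text
time: 19.68
ee_pos: [0.5279, 0.2113, 0.1025]
tool_rot: [2.555, 1.825, 0.004]
force: [4.9, -2.1, 4.8]
gripper_width: 0.0289
grip_force: 60.7
```

```bash
python3 mz.py
```

```text
Mz 0.5569706583226517 [0.577 0.537] turned 1.3354930315118445 F [ 4.9 -2.7  5.4] q6 0.6515512076528301 19.775
```

>>> play_rows:
  series:
    - [-1, 0, 0, 0, 0.013]
    - [-1, 0, 0, 0, 0.026]
    - [-1, 0, 0, 0, 0.039]
    - [-1, 0, 0, 0, 0.052]
    - [-1, 0, 0, 0, 0.065]

```text
time: 20.4
ee_pos: [0.528, 0.2113, 0.1025]
tool_rot: [2.601, 1.76, 0.005]
force: [5.1, -3.6, 5.2]
gripper_width: 0.0291
grip_force: 60.7
```

```bash
python3 mz.py
```

```text
Mz 0.6625004398789822 [0.711 0.614] turned 1.3863475267933096 F [ 4.5 -3.   5.7] q6 0.7023224582789278 20.5
```

The torque has risen by about 0.3 N m, which is firm, so I stop turning. I hold briefly, let go and rise.

>>> play_rows:
  series:
    - [-1, 0, 0, 0, 0]
    - [-1, 0, 0, 0, 0]
    - [0.5, 0, 0, 0, 0]
    - [0.5, 0, 0, 0, 0]
    - [0.5, 0, 0, 0, 0]

```text
time: 21.12
ee_pos: [0.5263, 0.2115, 0.1011]
tool_rot: [-2.601, -1.761, 0.002]
force: [-0.5, 0.3, 0.0]
gripper_width: 0.0642
grip_force: 0.0
```

>>> play_rows:
  series:
    - [0.5, 0, 0, 0, 0]
    - [0.5, 0, 0, -0.02, 0]
    - [0.5, 0, 0, -0.05, 0]
    - [0.5, 0, 0, -0.09, 0]
    - [0.5, 0, 0, -0.13, 0]

```text
time: 21.75
ee_pos: [0.5267, 0.2114, 0.2348]
tool_rot: [2.601, 1.761, 0.003]
force: [-0.1, 0.4, 0.1]
gripper_width: 0.0641
grip_force: 0.0
```

>>> play_rows:
  series:
    - [0.5, -0.02, 0, 0, 0]
    - [0.5, -0.05, 0, 0, 0]
    - [0.5, -0.05, 0, 0, 0]
    - [0.5, -0.05, 0, 0, 0]
    - [0.5, -0.05, 0, 0, 0]

```text
time: 22.38
ee_pos: [0.5082, 0.1654, 0.2316]
tool_rot: [-2.601, -1.762, 0.0]
force: [0.3, -0.9, 0.1]
gripper_width: 0.0642
grip_force: 0.0
```

```bash
python3 - <<'E'
from h import *
d=shot('wrist');b=shot('scene');s=manip.get_state();print(s['ee_pos'],s['force'])
P=[[.527,.2112,.118]];u=proj(d,P)[0].astype(int);v=proj(b,P)[0].astype(int);print(u,v)
u[0]=np.clip(u[0],40,600);u[1]=np.clip(u[1],40,360)
cv2.imwrite('pics/c5.png',np.hstack([cv2.resize(d['frame'][u[1]-40:u[1]+40,u[0]-40:u[0]+40],(400,400),interpolation=2),cv2.resize(b['frame'][v[1]-25:v[1]+25,v[0]-25:v[0]+25],(400,400),interpolation=2)]))
E
```

```text
[0.50822109 0.1653642  0.23146032] [ 0.20064857  0.32410754 -0.27908115]
[320 144] [427 153]
```

View pics/c5.png

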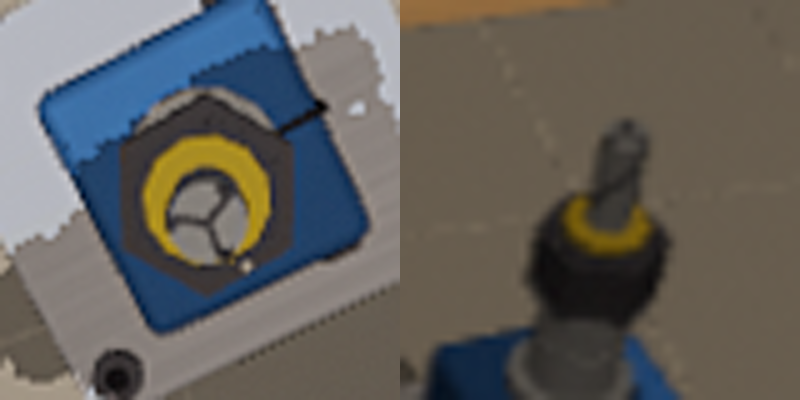

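The cutter stands upright and centred, with its ring on the nut. The nut's flats are still aligned with the tool, so it neither slipped nor sprang back. I hand in.

```bash
python3 -c "
from rig import manip
print(manip.hand_in())"
```

```text
the job is handed in; nothing more can be done
None
```

I seated the yellow cutter in the collet with its ring on the nut and turned the nut until the torque had risen about 0.3 N m (firm is 0.2, forced is above 0.4). I then let go and handed in at about 22.5 s, with no verdict returned; I didn't re-check the other bench items after the last moves.

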